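# Set and start the bench timer

## Robot

A 7-joint arm with a two-finger parallel gripper is mounted at the origin on the work surface. World frame = base frame: x ahead of the robot, y to its left, z up, the work surface at z = 0. Lengths are in m, angles in rad, forces in N, time in s.
With the tool pointing down it reaches from about 0.4 to 0.85 m from the base axis. Payload 4.5 kg.
Tool frame: the origin (TCP) lies at the very end of the fingers, on their centre line; the grasp point (between the pads) lies 19 mm behind it (r.grip_depth is the distance from the TCP to the grasp point, in m); z points along the fingers, x is the direction in which the jaws open and shut, and the axes are right-handed (so a half turn about z gives the same grasp; the last joint's range is limited). The gripper opens to 88 mm and grips with 3 to 60 N. Pads are 18 mm wide; open, the fingers measure 123 mm over their backs; the gripper's body (75 mm by 187 mm) begins 45 mm behind the grasp point.
Start: joints at [1.193, 0.689, -0.195, 1.565, 0.157, 0.902, -0.215], TCP at [0.25, -0.573, 0.239] pointing down, gripper open.
Joint ranges: [-3.01, 3.01], [-0.46, 2.08], [-1.47, 1.51], [0.13, 2.56], [-1, 4.14], [0.04, 2.09], [-2.66, 2.66]. Speed limits (rad/s): [2.57, 2.57, 3.14, 3.14, 3.14, 3.14, 3.14].

## Interface

Orientations are given as a unit quaternion [x, y, z, w].
In Python, from plant import r gives the robot as it stands. The module is installed in compiled form; this text tells all that it offers.
- The arm moves only by the shell command python3 -m jog 'ROWS' [FORCE]. ROWS is JSON, a list of rows, each a list of 5 numbers: the shift along the tool's x, y, z in units of 1 m (1.0 is 1 m), then the turn about the tool's z in units of 360 degrees (1.0 is 360 degrees), then the closure, from 0 (fully open) to 1 (shut). In form: [[dx, dy, dz, yaw, fingers], ...]. A call has 1 to 20 rows; each row shifts and turns the commanded pose from where the row before left it, along the tool's axes as they then stand; what a row does not reach is not made up. A row lasts 1/10 s, in which the tool goes at most 50 mm and 8.59 degrees, less where a joint would pass 70% of its speed; a pose out of reach is approached as far as the arm can. A call with a number of a shift or a turn outside -1 to 1 is refused whole. A call with a gripper value outside its range is refused whole. The fingers move at their own pace and stop on an object; FORCE is the grip in N (left out, the last holds). Time passes only in rows, so rows that do not move let the fingers close. It gives the time, the measured TCP pose, the force and the opening at its end, in the units of the state.
- r.get_state(): the state, without advancing time (a new reading comes with each control period).
- r.snapshot(name): name is "scene" or "top" or "wrist"; returns the picture (480x640x3 uint8, red, green, blue); there is no depth.
- r.get_calibration(name): a dict with "mtx" (3x3 intrinsics, pixels), "R" (3x3) and "t" (3): a world point X has camera coordinates R X + t. Camera axes: x right, y down, z forward; pixel columns grow to the right and rows downward; lengths in m; the calibration is good to about 2 mm. The wrist camera is an equidistant fisheye: a pixel r from the principal point sees the ray r / f radians off the axis. A picture is of the moment at which its call begins: read the wrist's pose just before it. get_calibration takes no time and is no camera call; for the wrist camera it gives the pose at the moment of the call.
- r.finish_job(): hands the job in, once; it reports no verdict.
Trained networks look in the newest picture that a camera, given by its name, has taken for a name from the list of things; names that differ only in an ending like _2 or _b are one class to them, and where a whole thing is asked for, a point or a joint stands for the part that bears it (a point fixed in the world has none). Each returns a list of dicts, best first, with "score" (0 to 1); they miss things now and then, are a little off and sometimes report something else, mostly with a low value. They report only what shows in the picture. A call takes as long as a camera call. They do not tell look-alikes from the thing itself.
- r.cut_out(thing, camera): "pixels" (480x640 bool, what is visible of it) and "rect" ([left, top, right, bottom] in pixels, round what is visible of it).
The state is a dict: "clock": time; "q": joint angles; "qd": joint speeds; "joint_torque": joint torques, N m; "tool_pos": TCP position; "eef_rot": TCP orientation; "contact_force": force on the tool from outside, world axes, zero at the start; "moment": the same for the moment, N m; "opening": opening from 0.0 (shut) to 1.0 (fully open).
Only numpy, scipy, OpenCV 4.12 (cv2) and the standard library are available. Lean on these libraries where they do the work, as an engineer would, in place of code of your own. Each camera call takes 0.05 s, during which the arm holds its last target.

## Task

On the jeweller's bench, turn the loose timer's black dial clockwise until its white pointer stands on the red mark, holding the timer down meanwhile with a firm but gentle press (about 12 N, never over 25 N) so that it stays where it is and does not spin or slide. Then start it by pressing its green button fully down and letting it go. Leave the timer in its place and do not disturb the other things on the bench.

Things in the scene. Friction and masses are not known exactly. Their poses are not given: they have to be found in the camera images.
- board: fixed wooden working board 460 x 920 x 4 mm lying on the bench under the timer and the small things; origin: centre of its underside; its top, 4 mm above the bench, is the surface they stand on
- timer: free-standing white timer case (about 0.3 kg), 104 (its x) x 150 (its y) x 38 mm high, standing loose on four small rubber feet at its x +-34, y +-62 mm. Origin: centre of its underside, on the board; z up. Dial axis at its (0, -22) mm, start button at its (0, +51) mm.
- dial_grip (a point): point on the dial's axis at the height to grip, 63 mm above the board, half-way up the grip bar. The black dial is a disc 80 mm across, its top 47 mm above the board, with an upright bar grip on it 46 mm long, 16 mm thick, from 47 to 75 mm above the board; disc and bar turn together. The point's axes are the case's.
- dial (a joint): dial angle (rad), 0 to 4.7, grows clockwise seen from above, stays where it is left. The white pointer line runs along the bar from the axis to the disc's rim; seen from above in the timer's frame it points at the angle 2.356 - dial (counter-clockwise from the timer's +x).
- marker (a joint): angle of the red mark (rad), in the same measure: the pointer stands on the mark when dial = marker. The mark stays put. The dial is stiff (about 0.22 N m), stiffer than the grip of the timer's feet on the board: unless the dial is pressed down meanwhile (12 N is ample; below 6 N it may slip) the whole case spins with it. Dial and case are rigid, with no give under the press.
- pointer_tip (a point): outer end of the dial's white pointer line, on the disc's rim, 40 mm from the dial's axis
- mark_tip (a point): inner end of the red mark (a flush tab 11 x 8 mm on the grey scale round the dial), 40 mm from the dial's axis; always clockwise of the pointer at the start
- start_top (a point): top centre of the round green start button, 26 mm across, 50 mm above the board when up
- start (a joint): travel of the start button (m): 0 up, 0.005 fully down, which takes about 5 N; springs back
- file_wide_mid (a point): wide flat hand file, steel blade and round wooden handle, about 235 mm long, 29 mm high; lies near the timer. Point: at its middle, half-way up. To be left alone.
- file_slim_mid (a point): slim file with wooden handle, about 230 mm long, 29 mm high. Point: at its middle, half-way up. To be left alone.
- file_flat_mid (a point): flat pointed file with wooden handle, about 245 mm long, 29 mm high. Point: at its middle, half-way up. To be left alone.
- pen_cup_mid (a point): dark round cup 84 mm wide, 95 mm high, with pencils and brushes standing to 175 mm. Point: at its middle, half-way up. To be left alone.
- parts_box_mid (a point): clear open box 85 x 130 x 42 mm with a blue latch and small parts. Point: at its middle, half-way up. To be left alone.
- jar_mid (a point): amber jar with white cap, 52 mm wide, 75 mm high; stands near the timer. Point: at its middle, half-way up. To be left alone.
- ring_block_mid (a point): wooden block 70 x 50 x 22 mm with small brass cones to 34 mm. Point: at its middle, half-way up. To be left alone.
Things that resemble listed ones, but are neither listed nor needed, are in the scene too. What is shaped like the timer but orange is not meant.

How it is judged:
On the way, in this order (a step that is already met when the one before it is completed fails the run):
1. the dial's pointer stands on the red mark, the timer still in its place (distance between pointer_tip and mark_tip below 0.006 m and distance of each of dial_grip, timer from where it was at the start of the episode below 0.015 m), for 0.2 s.
2. the start button is pressed down (value of joint start above 0.004 m), for 0.05 s.
At the end, for the whole second after the job is handed in: the pointer's tip is within 6 mm (0.15 rad) of the red mark, the start button is up again, and the timer stands upright and at rest with its origin and its dial within 15 mm of where they were (all of step 1 and value of joint start below 0.0015 m and angle between timer's own z axis and vertical below 0.05 rad and linear speed of timer below 0.02 m/s); the robot touches nothing.
It fails at once if the timer is pressed down with more than about 25 N (28 N between timer and board, its weight included) (contact force between timer and board above 28 N).
It fails at once if the timer is spun or pushed more than 20 mm from its place (its origin, dial or button) (distance of any of timer, dial_grip, start_top from where it was at the start of the episode above 0.02 m).
It fails at once if the start button is pressed while the pointer is off the red mark (more than 6 mm) (value of joint start above 0.003 m and distance between pointer_tip and mark_tip above 0.006 m).
It fails at once if another thing on the bench is moved more than 20 mm (distance of any of file_wide_mid, file_slim_mid, file_flat_mid, pen_cup_mid, parts_box_mid, jar_mid, ring_block_mid from where it was at the start of the episode above 0.02 m).
It also fails if it takes over 64 s, if anything falls off the work surface, if the arm or the gripper's body presses on something with over 40 N, if the wrist force passes 120 N, or if a joint passes its speed limit or range.

## Working session

There is one attempt and no reset: what is moved stays moved. The work goes in short steps, Python scripts to look and compute and a shell command to move; the robot and the scene stay as the last step left them, time stands still between calls to the robot, and variables do not carry over. Pictures are saved under pics/ and viewed, and the job is handed in when it is done.

```bash
mkdir -p pics
python3 - <<'E'
from plant import r
import cv2
s=r.get_state(); print({k:(s[k] if not hasattr(s[k],'round') else s[k]) for k in s})
for n in ("scene","top","wrist"):
    im=r.snapshot(n); cv2.imwrite(f"pics/a_{n}.png",im[:,:,::-1])
    c=r.get_calibration(n); print(n,c)
E
```

```text
{'clock': 0.0, 'q': array([ 1.19279441,  0.6899796 , -0.19450821,  1.56635355,  0.15731225,
        0.90248018, -0.21510666]), 'qd': array([ 1.63870161e-04,  3.89383503e-05, -7.40893691e-04, -9.20881976e-04,
       -1.44969525e-03, -3.09247757e-04,  1.31496306e-03]), 'joint_torque': array([-1.72314017e-04, -5.27575922e+01, -1.26707509e+00, -1.53434014e+01,
       -5.25955623e-02,  6.41506558e-03,  1.54521135e-04]), 'tool_pos': array([ 0.2498594 , -0.57219301,  0.23791008]), 'eef_rot': array([ 8.36760204e-01, -5.47568740e-01, -8.01946714e-04, -4.38605711e-04]), 'contact_force': array([-0.61582641,  0.1470111 ,  0.32051204]), 'moment': array([-0.00257727, -0.00537628,  0.01005224]), 'opening': 0.9978337655396601}
scene {'mtx': array([[583.67935225,   0.        , 324.44611357],
       [  0.        , 583.67935225, 234.49840696],
       [  0.        ,   0.        ,   1.        ]]), 'R': array([[ 0.06522862,  0.99772701,  0.01691291],
       [ 0.8202585 , -0.04395879, -0.57030134],
       [-0.56826158,  0.05107293, -0.82126143]]), 't': array([-0.05128521, -0.32722714,  1.55212587])}
top {'mtx': array([[545.45272671,   0.        , 323.38219162],
       [  0.        , 545.45272671, 247.02682601],
       [  0.        ,   0.        ,   1.        ]]), 'R': array([[-0.01074824, -0.99969434, -0.02226442],
       [-0.99822319,  0.01203213, -0.05835824],
       [ 0.05860829,  0.02159761, -0.9980474 ]]), 't': array([0.02653628, 0.46923266, 1.3838641 ])}
wrist {'mtx': array([[371.64829954,   0.        , 317.65321831],
       [  0.        , 371.64829954, 237.17710146],
       [  0.        ,   0.        ,   1.        ]]), 'R': array([[ 0.40127729, -0.91595571, -0.00129121],
       [-0.88454302, -0.38788074,  0.25909877],
       [-0.23782384, -0.10282832, -0.96584997]]), 't': array([-0.62386593, -0.03516412,  0.38894   ])}
```

View pics/a_scene.png

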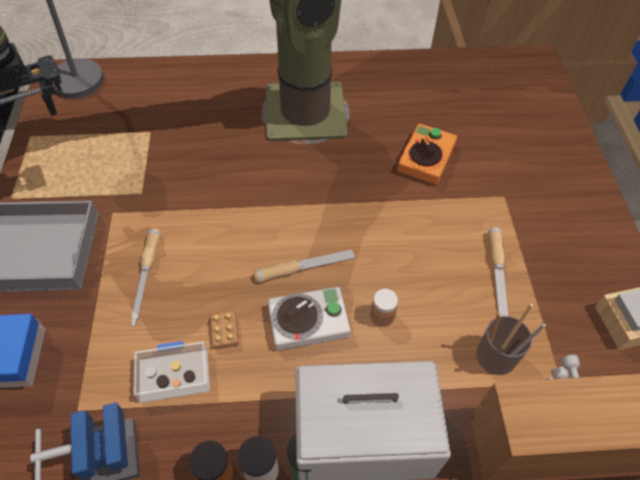

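View pics/a_top.png

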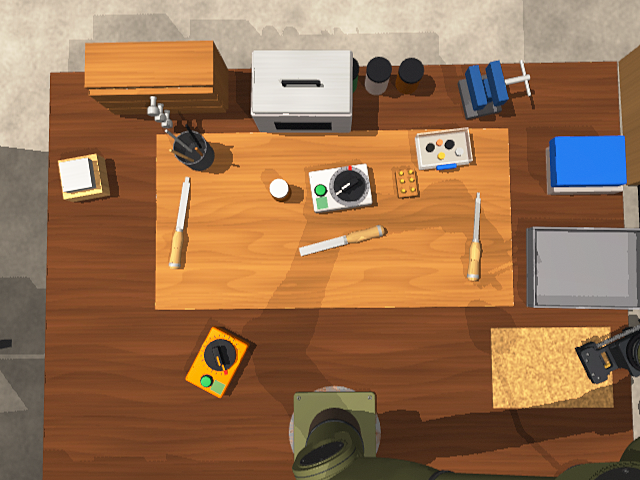

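View pics/a_wrist.png

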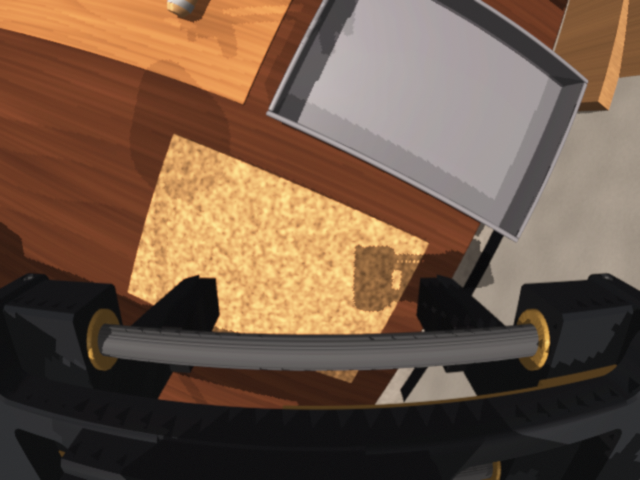

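The white timer is at top (340,187) / scene (308,318). The look-alike is the orange one at top (220,360) / scene (427,155), so the white one is chosen. The amber jar at top (279,188), the wide file at top (342,240), the ring block at top (405,181) and the tall grey case at top (302,90) are the neighbours. Next, a close crop of the chosen timer.

Run:
```python
import cv2,numpy as np
t=cv2.imread("pics/a_top.png")[150:225,290:390]
s=cv2.imread("pics/a_scene.png")[275:360,255:360]
t=cv2.resize(t,(400*2,300*2),interpolation=cv2.INTER_CUBIC)
cv2.imwrite("pics/b_top.png",t)
cv2.imwrite("pics/b_scene.png",cv2.resize(s,None,fx=7,fy=7,interpolation=cv2.INTER_CUBIC))
```

```text
(no output)
```

View pics/b_top.png

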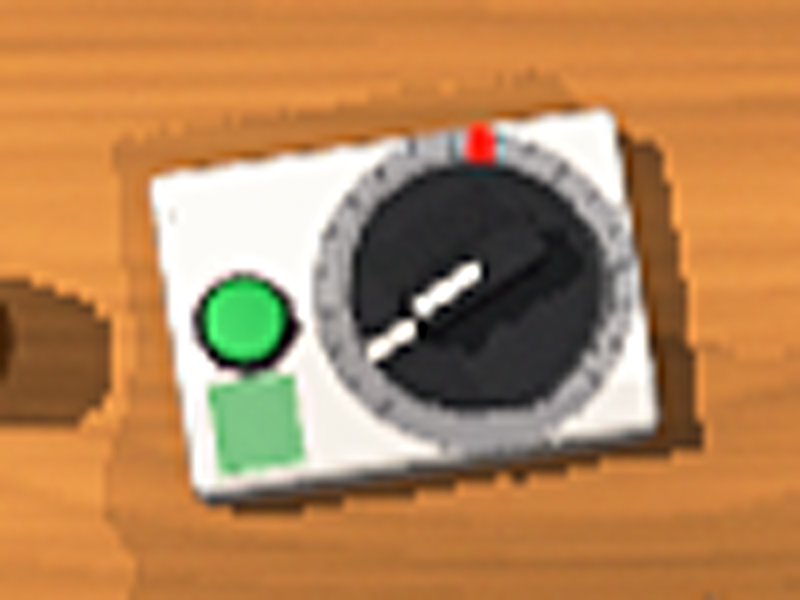

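View pics/b_scene.png

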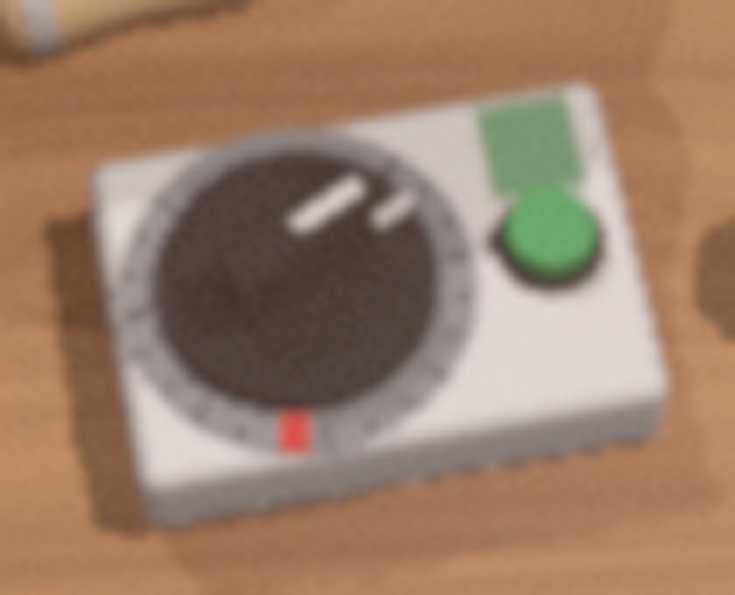

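```bash
cat > h.py <<'E'
import numpy as np,cv2
from plant import r
def ray(cal,uv):
    d=np.linalg.inv(cal["mtx"])@np.array([uv[0],uv[1],1.]); return -cal["R"].T@cal["t"],cal["R"].T@d
def wray(cal,uv):
    K=cal["mtx"]; p=np.array([(uv[0]-K[0,2])/K[0,0],(uv[1]-K[1,2])/K[1,1]]); th=np.linalg.norm(p)
    d=np.r_[np.sin(th)*p/max(th,1e-9),np.cos(th)]; return -cal["R"].T@cal["t"],cal["R"].T@d
def atz(o_d,z):
    o,d=o_d; return o+d*(z-o[2])/d[2]
def tri(rays):
    A=np.zeros((3,3));b=np.zeros(3)
    for o,d in rays:
        d=d/np.linalg.norm(d);P=np.eye(3)-np.outer(d,d);A+=P;b+=P@o
    X=np.linalg.solve(A,b); return X,[np.linalg.norm(np.cross(X-o,d/np.linalg.norm(d))) for o,d in rays]
E
python3 - <<'E'
from h import *
T=r.get_calibration("top");S=r.get_calibration("scene")
D=dict(button=((245,320),(552,228),.054),disc=((478,287),(297,283),.051),red=((482,163),(296,413),.042),tip=((370,357),(412,196),.051),axis=((478,268),(296,225),.079))
for k,(a,b,z) in D.items():
    ra=ray(T,(a[0]/8+290-.44,a[1]/8+150-.44));rb=ray(S,(b[0]/7+255-.43,b[1]/7+275-.43))
    X,e=tri([ra,rb]);print(k,X.round(4),np.round(e,4),atz(ra,z).round(4),atz(rb,z).round(4))
for k,c,z in[("tl",(152,178),.042),("tr",(610,108),.042),("br",(655,425),.042),("bl",(203,492),.042)]:
    print(k,atz(ray(T,(c[0]/8+289.56,c[1]/8+149.56)),z).round(4))
for n in ("jar_mid","file_wide_mid","pen_cup_mid"):
    o=r.cut_out(n,"top");print(n,[(round(x["score"],2),x["rect"]) for x in o[:2]])
E
```

```text
button [0.6121 0.0277 0.0504] [0.0008 0.0008] [0.6114 0.0268 0.054 ] [0.614  0.0282 0.054 ]
disc [ 0.6225 -0.0456  0.0446] [0.0009 0.0009] [ 0.6213 -0.0463  0.051 ] [ 0.6258 -0.0447  0.051 ]
red [ 0.6621 -0.0474  0.0435] [0.0009 0.0009] [ 0.6624 -0.0484  0.042 ] [ 0.6614 -0.0465  0.042 ]
tip [ 0.5998 -0.0115  0.0507] [0.0007 0.0007] [ 0.5997 -0.0122  0.051 ] [ 0.6    -0.0108  0.051 ]
axis [ 0.6223 -0.0449  0.0794] [0.0007 0.0007] [ 0.6224 -0.0456  0.079 ] [ 0.6221 -0.0442  0.079 ]
tl [0.6592 0.0561 0.042 ]
tr [ 0.6793 -0.0891  0.042 ]
br [ 0.5783 -0.1017  0.042 ]
bl [0.559  0.0409 0.042 ]
jar_mid [(0.81, [268.5, 180.3, 289.5, 200.1]), (0.44, [335.6, 170.1, 363.7, 203.1])]
file_wide_mid [(0.83, [297.7, 225.4, 387.1, 253.6])]
pen_cup_mid [(0.71, [166.5, 126.9, 214.8, 173.1]), (0.25, [465.9, 191.1, 481.0, 278.7])]
```

The crop shows the white timer. Triangulated, the disc is at (0.622,-0.045), the button top at (0.612,0.027,0.050), the pointer at about 124° and the mark at about -4° in the world. That means a clockwise turn of about 127°. Heights agree with the text within a few mm. Before moving I check the clearance to the tall grey case.

```bash
python3 - <<'E'
from h import *
T=r.get_calibration("top");S=r.get_calibration("scene")
# grey case: front top edge corners top(252,107?),(352,117); scene (297,365),(438,365); front base top (252,130)
for k,a,b in [("L/R far top",(352,116),(298,366)),("other",(251,114),(438,366))]:
    print(k,tri([ray(T,a),ray(S,b)]))
print("jar cap",atz(ray(T,(279,188)),.079), tri([ray(T,(279,188)),ray(S,(385,299))]))
c=r.get_calibration("wrist");s=r.get_state()
from scipy.spatial.transform import Rotation as R
print("cam in tool",R.from_quat(s["eef_rot"]).inv().apply(-c["R"].T@c["t"]-s["tool_pos"]))
E
python3 -m jog '[[-0.02,-0.034,0,0,0.3],[-0.02,-0.034,0,0,0.3],[-0.02,-0.034,0,0,0.3],[-0.02,-0.034,0,0,0.3],[-0.02,-0.034,0,0,0.3],[-0.02,-0.034,0,0,0.3],[-0.02,-0.034,0,0,0.3],[-0.02,-0.034,0,0,0.3],[-0.02,-0.034,0,0,0.3],[-0.02,-0.034,0,0,0.3],[-0.02,-0.034,0,0,0.3],[-0.02,-0.034,0,0,0.3],[-0.02,-0.034,0,0,0.3],[-0.02,-0.034,0,0,0.3],[-0.02,-0.034,0,0,0.3]]' 10
```

```text
L/R far top (array([ 0.76985657, -0.04939953,  0.14495329]), [np.float64(0.0029055152579490497), np.float64(0.0029055152579490397)])
other (array([0.78130796, 0.19034174, 0.13864961]), [np.float64(0.0033335744903103624), np.float64(0.003333574490310336)])
jar cap [0.61265374 0.12756348 0.079     ] (array([0.61326301, 0.12862774, 0.07590226]), [np.float64(0.0007457111767594064), np.float64(0.0007457111767593869)])
cam in tool [-0.00044898 -0.06753947 -0.1458555 ]
clock: 1.8
tool_pos: [0.5983, -0.0923, 0.2388]
eef_rot: [0.837, -0.548, 0.0, 0.0]
contact_force: [0.7, -0.7, -0.2]
opening: 0.701
```

```bash
python3 -m jog '[[0,0,0,-0.0232,0.65],[0,0,0,-0.0232,0.65],[0,0,0,-0.0232,0.65],[0,0,0,-0.0232,0.65],[0,0,0,-0.0232,0.65],[0,0,0,-0.0232,0.65],[0,0,0,-0.0232,0.65],[0,0,0,-0.0232,0.65],[0,0,0,-0.0232,0.65],[0,0,0,-0.0232,0.65],[0,0,0,-0.0232,0.65],[0,0,0,-0.0232,0.65],[0,0,0,0,0.65],[0,0,0,0,0.65]]' 10
python3 - <<'E'
from h import *
from scipy.spatial.transform import Rotation as R
s=r.get_state();im=r.snapshot("wrist");cv2.imwrite("pics/c_wrist.png",im[:,:,::-1])
print(s["q"],R.from_quat(s["eef_rot"]).as_matrix()[:,0])
E
```

```text
clock: 3.2
tool_pos: [0.5974, -0.0939, 0.2386]
eef_rot: [0.957, 0.289, -0.0, -0.0]
contact_force: [0.1, 1.1, -0.7]
opening: 0.347
[ 0.42728037  0.72013193 -0.62988938  1.61613387  0.49071183  0.96871202
  0.218622  ] [ 8.32869647e-01  5.53469192e-01 -7.22108903e-05]
```

View pics/c_wrist.png

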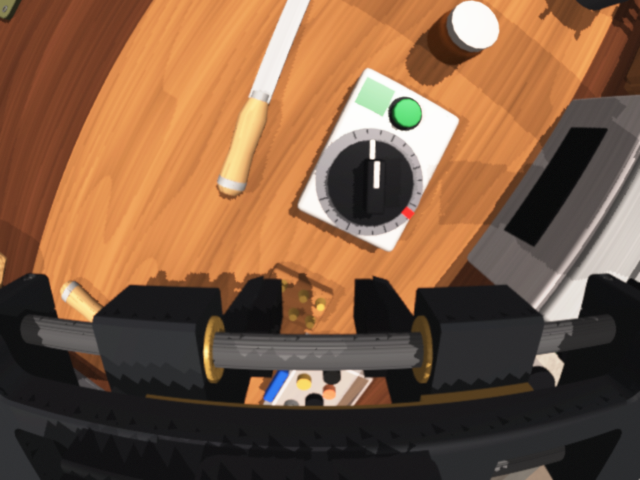

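The wrist picture shows the white timer with its button at (405,112), dial at (371,182), pointer straight up to (373,142) and red mark at (408,213). I'll zoom in to measure.

Run:
```python
import cv2
s=cv2.imread("pics/c_wrist.png")[100:240,300:460]
cv2.imwrite("pics/c_crop.png",cv2.resize(s,(640,560),interpolation=cv2.INTER_CUBIC))
```

```text
(no output)
```

View pics/c_crop.png

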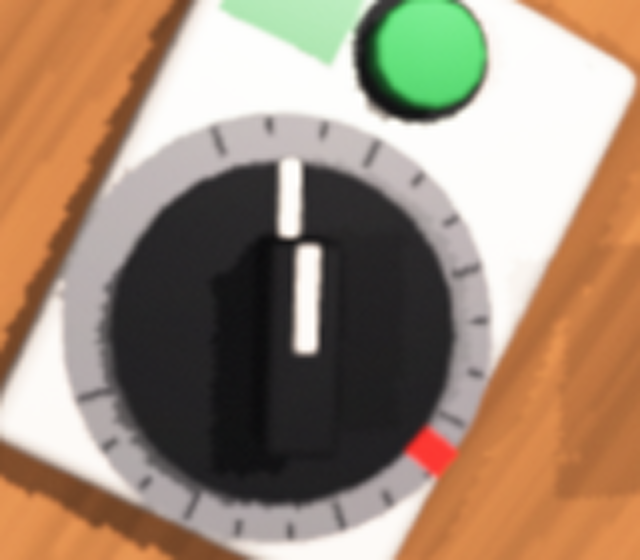

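Run:
```python
from h import *
c=r.get_calibration("wrist")
P={}
for k,a,z in [("tip",(291,160),.051),("axis",(306,352),.079),("barfar",(309,243),.079),("disc",(281,331),.051),("red",(418,448),.042),("redout",(446,467),.042),("btn",(432,53),.054)]:
    P[k]=atz(wray(c,(a[0]/4+299.6,a[1]/4+99.6)),z);print(k,P[k].round(4))
d=lambda a,b:np.degrees(np.arctan2(*(P[b]-P[a])[[1,0]])).round(1)
print(d("axis","tip"),d("axis","barfar"),d("axis","red"),d("disc","tip"),d("disc","red"),d("disc","btn"),d("axis","redout"))
```

```text
tip [ 0.6019 -0.01    0.051 ]
axis [ 0.6239 -0.0433  0.079 ]
barfar [ 0.6114 -0.0243  0.079 ]
disc [ 0.6221 -0.0432  0.051 ]
red [ 0.6674 -0.0473  0.042 ]
redout [ 0.6759 -0.0471  0.042 ]
btn [0.6139 0.0285 0.054 ]
123.4 123.5 -5.3 121.4 -5.3 96.5 -4.2
```

```bash
python3 -m jog '[[0.0122,-0.0067,0.02,0,0.65],[0.0122,-0.0067,0.02,0,0.65],[0.0122,-0.0067,0.02,0,0.65],[0.0121,-0.0066,0.02,0,0.65],[0,0,0.02,0,0.65],[0,0,0.02,0,0.65],[0,0,0.02,0,0.65],[0,0,0.01,0,0.65],[0,0,0,0,0.65],[0,0,0,0,0.65]]' 10
python3 - <<'E'
from h import *
im=r.snapshot("wrist");cv2.imwrite("pics/d_wrist.png",im[:,:,::-1])
im=r.snapshot("scene");cv2.imwrite("pics/d_scene.png",cv2.resize(im[230:380,220:420,::-1],(800,600),interpolation=cv2.INTER_CUBIC))
print(r.get_state()["contact_force"],r.get_state()["tool_pos"])
E
```

```text
clock: 4.25
tool_pos: [0.6236, -0.0442, 0.0894]
eef_rot: [0.957, 0.291, 0.0, 0.0]
contact_force: [0.3, 0.9, 0.0]
opening: 0.351
[0.36462633 0.27654175 0.22300368] [ 0.62391347 -0.04429988  0.08988508]
```

View pics/d_wrist.png

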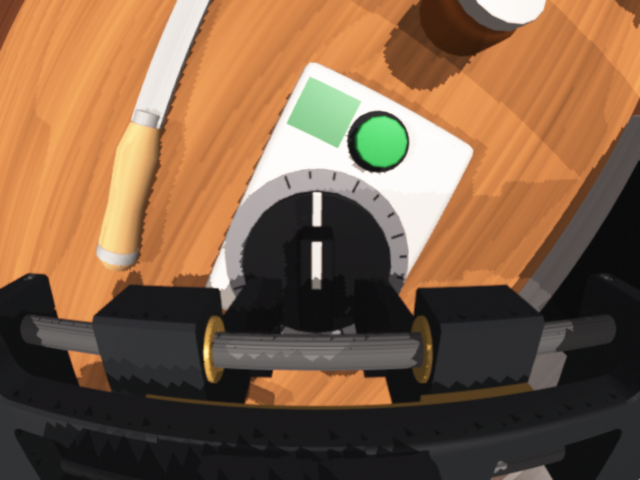

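View pics/d_scene.png

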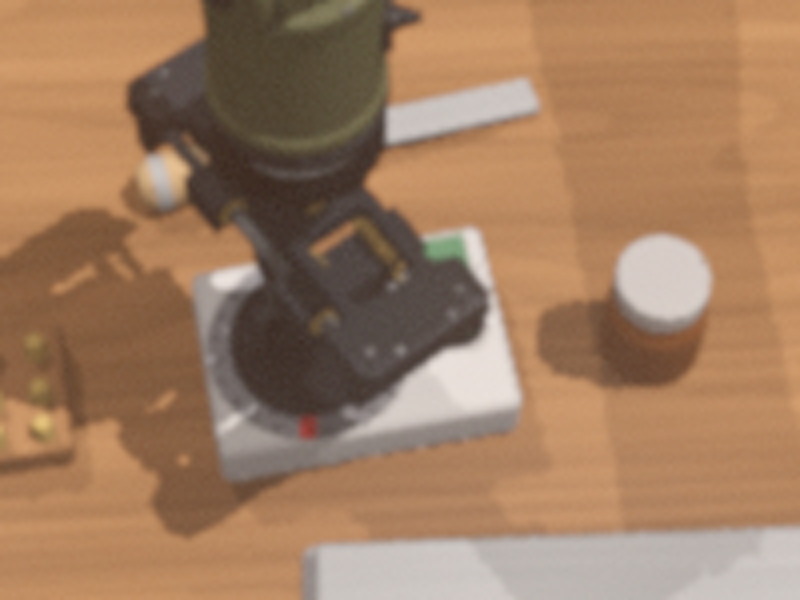

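The pointer line at column 318 lies midway between the fingertips (282 and 355), so the jaws are centred and parallel to the bar. I descend to just above the disc.

```bash
python3 -m jog '[[0,0,0.01,0,0.65],[0,0,0.01,0,0.65],[0,0,0.008,0,0.65],[0,0,0.006,0,0.65],[0,0,0,0,0.65],[0,0,0,0,0.65]]' 10
python3 -m jog '[[0,0,0.001,0,0.65],[0,0,0,0,0.65]]'
python3 -m jog '[[0,0,0.001,0,0.65],[0,0,0,0,0.65]]'
```

```text
clock: 4.95
tool_pos: [0.623, -0.0443, 0.0545]
eef_rot: [0.957, 0.291, -0.0, -0.0]
contact_force: [0.4, 0.2, 1.3]
opening: 0.347
clock: 5.15
tool_pos: [0.6233, -0.0444, 0.054]
eef_rot: [0.957, 0.291, 0.0, 0.0]
contact_force: [0.0, 0.2, 0.6]
opening: 0.347
clock: 5.35
tool_pos: [0.6231, -0.0445, 0.0528]
eef_rot: [0.957, 0.291, 0.0, 0.0]
contact_force: [-0.6, 0.0, 0.6]
opening: 0.35
```

```bash
for i in 1 ; do python3 -m jog '[[0,0,0.0005,0,0.65],[0,0,0,0,0.65]]'|grep -E "tool|contact"
python3 -m jog '[[0,0,0.0005,0,0.65],[0,0,0,0,0.65]]'|grep -E "tool|contact"
python3 -m jog '[[0,0,0.0005,0,0.65],[0,0,0,0,0.65]]'|grep -E "tool|contact"; done
```

```text
tool_pos: [0.6231, -0.0444, 0.0522]
contact_force: [0.6, -0.5, 0.1]
tool_pos: [0.623, -0.0445, 0.0517]
contact_force: [-0.2, 0.5, -0.3]
tool_pos: [0.6231, -0.0444, 0.0515]
contact_force: [-0.6, -0.9, 2.2]
```

```bash
python3 -m jog '[[0,0,0.0003,0,0.65],[0,0,0,0,0.65]]'|grep -E "tool|contact"
python3 -m jog '[[0,0,0,0,0.75],[0,0,0,0,0.85],[0,0,0,0,0.9],[0,0,0,0,0.95]]' 8
python3 -m jog '[[0,0,0,0,1],[0,0,0,0,1]]' 8
python3 -c "
from plant import r;s=r.get_state();print(s['contact_force'],s['moment'])"
```

```text
tool_pos: [0.6231, -0.0444, 0.0515]
contact_force: [-2.0, -0.2, 5.9]
clock: 6.55
tool_pos: [0.6233, -0.0446, 0.0515]
eef_rot: [0.957, 0.291, 0.0, 0.0]
contact_force: [-0.6, -0.8, 5.9]
opening: 0.182
clock: 6.75
tool_pos: [0.6234, -0.0446, 0.0515]
eef_rot: [0.957, 0.291, 0.0, 0.0]
contact_force: [-1.8, -0.4, 5.9]
opening: 0.183
[-1.82717556 -0.44555151  5.90285907] [-0.15017005  0.15901795 -0.08042315]
```

Gripped: the opening of 16.1 mm matches the bar's 16 mm. Stiffness is about 12 N/mm. Firm up the grip, then press to about 12 N.

```bash
python3 -m jog '[[0,0,0,0,1],[0,0,0,0,1],[0,0,0,0,1]]' 40
python3 -m jog '[[0,0,0.0003,0,1],[0,0,0,0,1]]'
python3 -m jog '[[0,0,0.0002,0,1],[0,0,0,0,1]]'
```

```text
clock: 7.05
tool_pos: [0.6234, -0.0446, 0.0515]
eef_rot: [0.957, 0.291, 0.0, 0.0]
contact_force: [-0.2, -1.4, 4.8]
opening: 0.178
clock: 7.25
tool_pos: [0.6234, -0.0446, 0.0515]
eef_rot: [0.957, 0.291, 0.0, 0.0]
contact_force: [-2.1, -0.9, 7.9]
opening: 0.179
clock: 7.45
tool_pos: [0.6234, -0.0446, 0.0514]
eef_rot: [0.957, 0.291, 0.0, 0.0]
contact_force: [-1.6, -1.3, 9.8]
opening: 0.177
```

Now add a little more press, then make the first small turn and check both force and pose.

```bash
python3 -m jog '[[0,0,0.0003,0,1],[0,0,0,0,1]]'
python3 -m jog '[[0,0,0,0.008,1],[0,0,0,0.008,1],[0,0,0,0,1]]'
python3 -c "
from plant import r;s=r.get_state();print(s['contact_force'],s['moment'])"
```

```text
clock: 7.65
tool_pos: [0.6234, -0.0446, 0.0514]
eef_rot: [0.957, 0.291, 0.0, 0.0]
contact_force: [-2.9, -0.4, 11.1]
opening: 0.178
clock: 7.95
tool_pos: [0.6233, -0.0446, 0.0515]
eef_rot: [0.97, 0.242, 0.0, 0.001]
contact_force: [-2.8, -0.3, 11.7]
opening: 0.178
[-2.80027302 -0.33787155 11.72304867] [-0.15142162  0.52291331  0.00827091]
```

```bash
python3 -m jog '[[0,0,0,0.015,1],[0,0,0,0.015,1],[0,0,0,0,1]]'
python3 - <<'E'
from h import *
print(r.get_state()["moment"])
im=r.snapshot("wrist");cv2.imwrite("pics/e_wrist.png",im[:,:,::-1])
im=r.snapshot("scene");cv2.imwrite("pics/e_scene.png",cv2.resize(im[230:380,220:420,::-1],(800,600),interpolation=cv2.INTER_CUBIC))
E
```

```text
clock: 8.25
tool_pos: [0.6233, -0.0446, 0.0514]
eef_rot: [0.989, 0.149, 0.0, 0.001]
contact_force: [-2.8, -1.2, 10.5]
opening: 0.178
[-0.14067663  0.53349107 -0.18756575]
```

View pics/e_wrist.png

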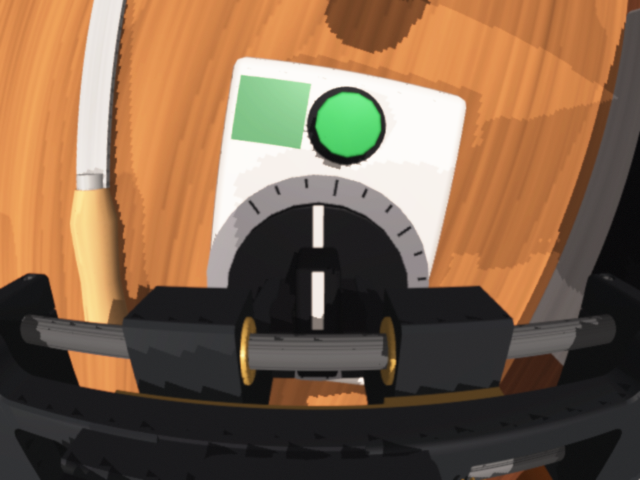

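View pics/e_scene.png

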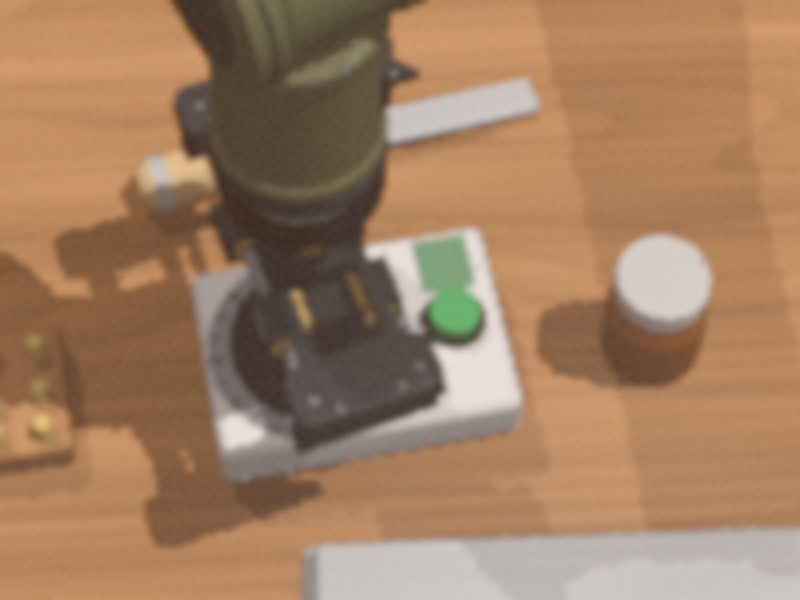

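The case has not moved (its corners are at the same pixels) and the dial turns with the tool. Continuing with force checks.

```bash
python3 -m jog '[[0,0,0.0001,0.015,1],[0,0,0,0.015,1],[0,0,0,0.015,1],[0,0,0,0.015,1],[0,0,0,0,1]]'
python3 -m jog '[[0,0,0,0.015,1],[0,0,0,0.015,1],[0,0,0,0.015,1],[0,0,0,0.015,1],[0,0,0,0,1]]'
```

```text
clock: 8.85
tool_pos: [0.6231, -0.0446, 0.0514]
eef_rot: [0.999, -0.039, 0.0, 0.001]
contact_force: [-3.7, -0.1, 12.4]
opening: 0.176
clock: 9.35
tool_pos: [0.6229, -0.0446, 0.0514]
eef_rot: [0.974, -0.225, 0.0, 0.001]
contact_force: [-3.9, 0.0, 13.5]
opening: 0.174
```

```bash
python3 -m jog '[[-0.0002,0.0001,0,0.015,1],[0,0,0,0.015,1],[0,0,0,0.015,1],[0,0,0,0.015,1],[0,0,0,0,1]]'
python3 -m jog '[[0,0,0,0.015,1],[0,0,0,0.015,1],[0,0,0,0.015,1],[0,0,0,0.015,1],[0,0,0,0,1]]'
python3 - <<'E'
from h import *
im=r.snapshot("wrist");cv2.imwrite("pics/f_wrist.png",im[:,:,::-1])
E
```

```text
clock: 9.85
tool_pos: [0.6227, -0.0445, 0.0515]
eef_rot: [0.915, -0.404, 0.0, 0.0]
contact_force: [-4.1, 0.3, 12.5]
opening: 0.178
clock: 10.35
tool_pos: [0.6226, -0.0443, 0.0514]
eef_rot: [0.823, -0.568, 0.0, 0.0]
contact_force: [-4.0, -0.8, 12.8]
opening: 0.177
```

View pics/f_wrist.png

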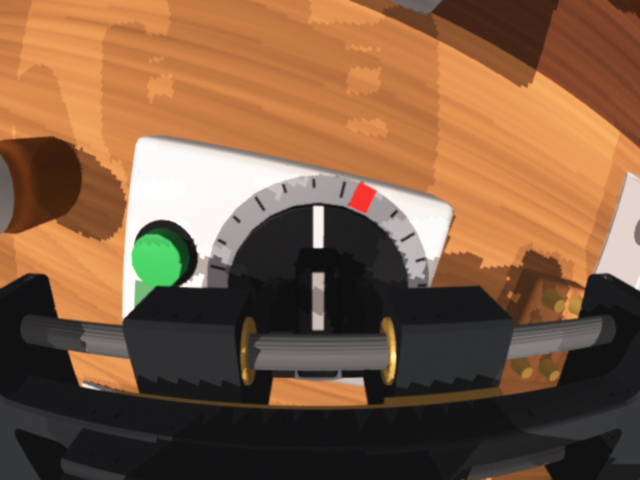

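The red mark is at (363,197) and the pointer tip at (318,207). I'll work out the remaining angle.

Run:
```python
from h import *
from scipy.spatial.transform import Rotation as R
c=r.get_calibration("wrist");s=r.get_state();p=s["tool_pos"]
f=lambda uv,z:atz(wray(c,uv),z)
tip=f((318,207),.051);rd=f((363,197),.042);ro=f((368,185),.042);ri=f((357,209),.042);lin=f((318,240),.051);b=f((160,257),.054)
print(tip,rd,b)
a=lambda v:np.degrees(np.arctan2(v[1],v[0]))
print(a(tip-p),a(tip-lin),a(rd-p),a(ro-p),a(ri-p),a(R.from_quat(s["eef_rot"]).as_matrix()[:,0])+90)
```

```text
[ 0.66058768 -0.0295304   0.051     ] [ 0.66994895 -0.04639404  0.042     ] [0.61707054 0.02689538 0.054     ]
21.279364051399213 20.897904363110694 -2.4951634957038435 -2.285179008272592 -2.235607017551093 20.82481770562329
```

```bash
python3 -m jog '[[-0.0001,0.0002,0,0.015,1],[0,0,0,0.015,1],[0,0,0,0.015,1],[0,0,0,0.015,1],[0,0,0,0.006,1],[0,0,0,0,1],[0,0,0,0,1]]'
python3 - <<'E'
from h import *
from scipy.spatial.transform import Rotation as R
im=r.snapshot("wrist");cv2.imwrite("pics/g_wrist.png",cv2.resize(im[150:300,220:420,::-1],(800,600),interpolation=cv2.INTER_CUBIC))
print(r.get_state()["moment"],R.from_quat(r.get_state()["eef_rot"]).as_euler("xyz",degrees=True))
E
```

```text
clock: 11.1
tool_pos: [0.6225, -0.0441, 0.0514]
eef_rot: [-0.689, 0.725, 0.0, 0.0]
contact_force: [-4.2, 0.3, 12.6]
opening: 0.178
[0.20049263 0.82133837 0.0860545 ] [-1.79996022e+02  1.56326080e-02 -9.28794851e+01]
```

View pics/g_wrist.png

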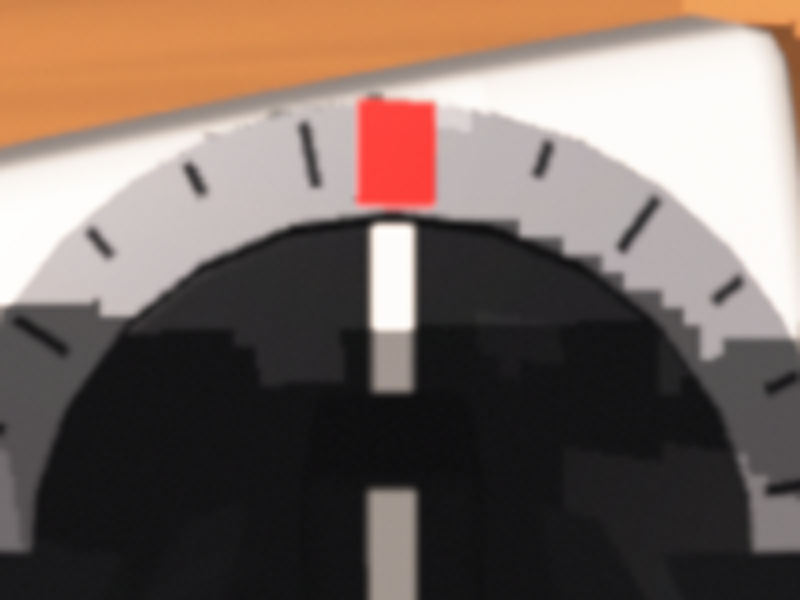

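The pointer (column 393) stands on the mark's centre (column 397), less than 1° off. I'll ease the press, open and lift.

```bash
python3 -m jog '[[0,0,-0.0003,0,1],[0,0,-0.0002,0,1],[0,0,0,0,1]]'
python3 -m jog '[[0,0,0,0,0.8],[0,0,0,0,0.7],[0,0,0,0,0.65],[0,0,0,0,0.65]]' 10
python3 -m jog '[[0,0,-0.004,0,0.65],[0,0,-0.01,0,0.65],[0,0,-0.02,0,0.65],[0,0,-0.03,0,0.65],[0,0,-0.03,0,0.65],[0,0,0,0,0.8],[0,0,0,0,1],[0,0,0,0,1]]' 10
python3 - <<'E'
from h import *
im=r.snapshot("wrist");cv2.imwrite("pics/h_wrist.png",im[:,:,::-1])
im=r.snapshot("scene");cv2.imwrite("pics/h_scene.png",cv2.resize(im[230:380,220:420,::-1],(800,600),interpolation=cv2.INTER_CUBIC))
E
```

```text
clock: 11.45
tool_pos: [0.6226, -0.0441, 0.0515]
eef_rot: [-0.689, 0.725, 0.0, 0.0]
contact_force: [-2.8, 1.0, 8.7]
opening: 0.18
clock: 11.85
tool_pos: [0.6237, -0.0442, 0.0515]
eef_rot: [-0.689, 0.725, -0.001, 0.001]
contact_force: [-0.7, 1.2, 7.4]
opening: 0.347
clock: 12.65
tool_pos: [0.6217, -0.0442, 0.1436]
eef_rot: [-0.689, 0.725, 0.001, -0.001]
contact_force: [-1.0, 0.6, -0.1]
opening: 0.101
```

View pics/h_wrist.png

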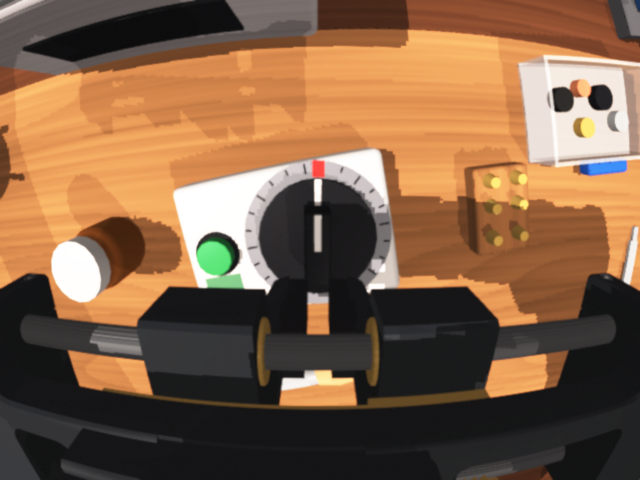

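View pics/h_scene.png

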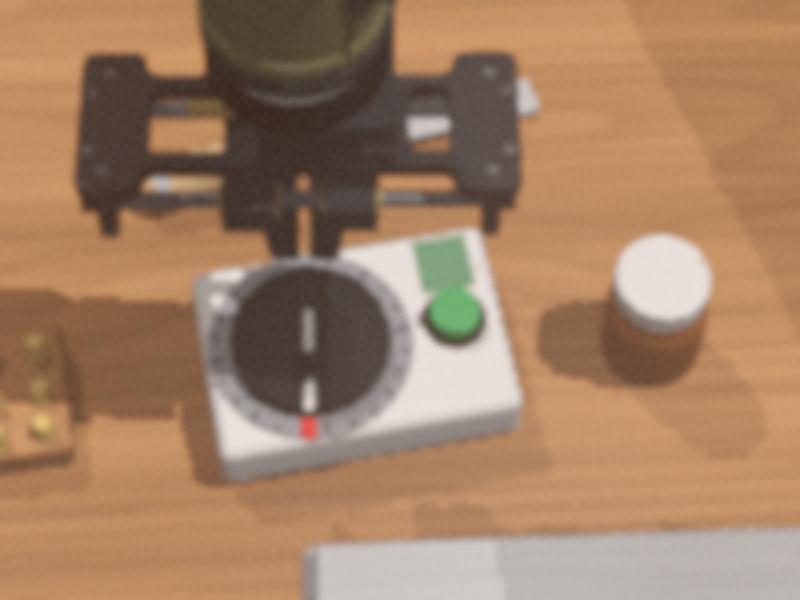

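The case, pointer and neighbours are in place: the pointer line in the scene crop (308,390) meets the red mark (308,428). Next, shut the fingers fully and go over the button.

```bash
python3 -m jog '[[-0.018,0.0033,0,0,1],[-0.018,0.0032,0,0,1],[-0.018,0.0032,0,0,1],[-0.0176,0.0032,0,0,1],[0,0,0.02,0,1],[0,0,0.02,0,1],[0,0,0.02,0,1],[0,0,0.015,0,1],[0,0,0,0,1],[0,0,0,0,1]]' 10
python3 - <<'E'
from h import *
im=r.snapshot("wrist");cv2.imwrite("pics/i_wrist.png",im[:,:,::-1])
im=r.snapshot("scene");cv2.imwrite("pics/i_scene.png",cv2.resize(im[230:380,220:420,::-1],(800,600),interpolation=cv2.INTER_CUBIC))
E
```

```text
clock: 13.75
tool_pos: [0.6133, 0.0276, 0.0693]
eef_rot: [-0.689, 0.725, 0.0, -0.0]
contact_force: [0.0, 0.3, 0.5]
opening: 0.009
```

View pics/i_wrist.png

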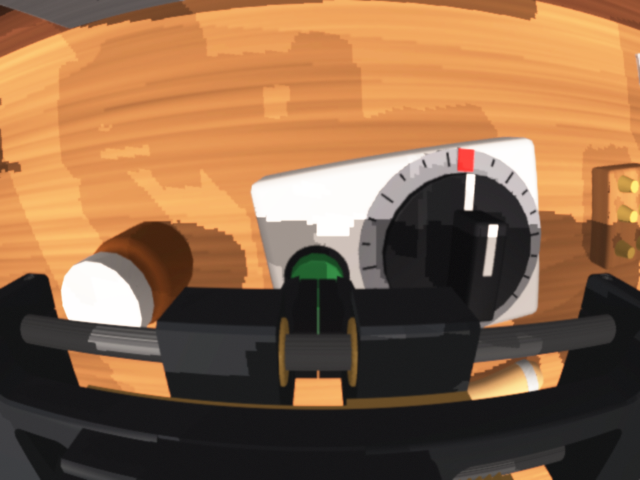

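View pics/i_scene.png

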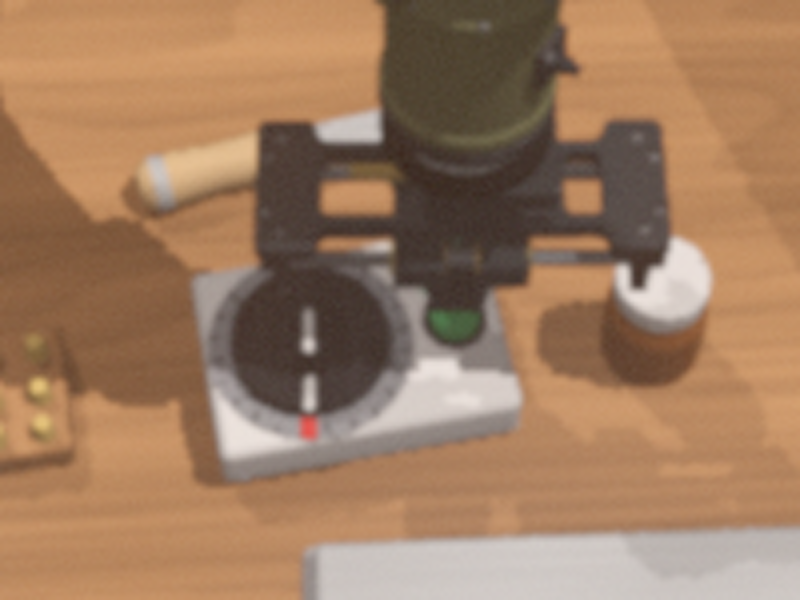

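The button (column 317) is centred under the shut fingers (column 318). I descend and press in small steps.

```bash
python3 -m jog '[[0,0,0.007,0,1],[0,0,0.006,0,1],[0,0,0,0,1],[0,0,0,0,1]]'|grep -E "tool|force"
python3 -m jog '[[0,0,0.001,0,1],[0,0,0.001,0,1],[0,0,0,0,1]]'|grep -E "tool|force"
python3 -m jog '[[0,0,0.001,0,1],[0,0,0.001,0,1],[0,0,0,0,1]]'|grep -E "tool|force"
python3 -m jog '[[0,0,0.001,0,1],[0,0,0,0,1]]'|grep -E "tool|force"
```

```text
tool_pos: [0.6132, 0.0277, 0.0564]
contact_force: [-0.3, 0.2, 0.3]
tool_pos: [0.6135, 0.0278, 0.0546]
contact_force: [-0.8, -0.4, -0.7]
tool_pos: [0.6135, 0.0277, 0.0526]
contact_force: [-0.2, -0.1, 1.9]
tool_pos: [0.6135, 0.0278, 0.0516]
contact_force: [-0.1, 0.5, 4.2]
```

```bash
python3 -m jog '[[0,0,0.0005,0,1],[0,0,0.0005,0,1],[0,0,0,0,1]]'|grep -E "tool|force"
python3 -m jog '[[0,0,0.0005,0,1],[0,0,0.0005,0,1],[0,0,0,0,1]]'|grep -E "tool|force"
python3 -m jog '[[0,0,0.0005,0,1],[0,0,0,0,1]]'|grep -E "tool|force"
```

```text
tool_pos: [0.6135, 0.0277, 0.0506]
contact_force: [-0.3, 0.4, 2.8]
tool_pos: [0.6135, 0.0278, 0.0496]
contact_force: [-0.8, -0.5, 4.4]
tool_pos: [0.6135, 0.0278, 0.0495]
contact_force: [-1.4, -0.1, 8.3]
```

The force jumped to 8.3 N with the tool no longer sinking, so the button is at its bottom stop. I press slightly more, hold, then let go and lift away.

```bash
python3 -m jog '[[0,0,0.0002,0,1],[0,0,0,0,1],[0,0,0,0,1]]'|grep -E "tool|force"
python3 -m jog '[[0,0,-0.002,0,1],[0,0,-0.004,0,1],[0,0,-0.01,0,1],[0,0,-0.03,0,1],[0,0,-0.04,0,1],[0,0.04,-0.04,0,1],[0,0.04,-0.02,0,1],[0,0.04,0,0,1],[0,0,0,0,1],[0,0,0,0,1]]'
python3 - <<'E'
from h import *
for n in ("top","scene","wrist"):
    im=r.snapshot(n);cv2.imwrite(f"pics/j_{n}.png",im[:,:,::-1])
s=cv2.imread("pics/j_scene.png")[230:380,220:420]
cv2.imwrite("pics/j_crop.png",cv2.resize(s,(800,600),interpolation=cv2.INTER_CUBIC))
E
```

```text
tool_pos: [0.6135, 0.0277, 0.0494]
contact_force: [-2.5, 0.5, 8.5]
clock: 17.15
tool_pos: [0.4976, 0.0337, 0.1907]
eef_rot: [-0.689, 0.725, 0.0, -0.0]
contact_force: [0.9, 0.4, 0.7]
opening: 0.007
```

View pics/j_crop.png

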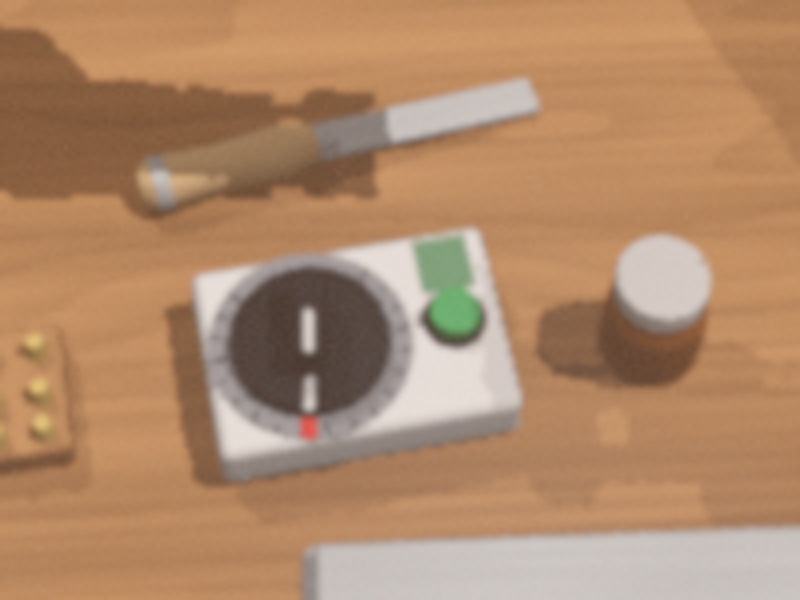

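View pics/j_wrist.png

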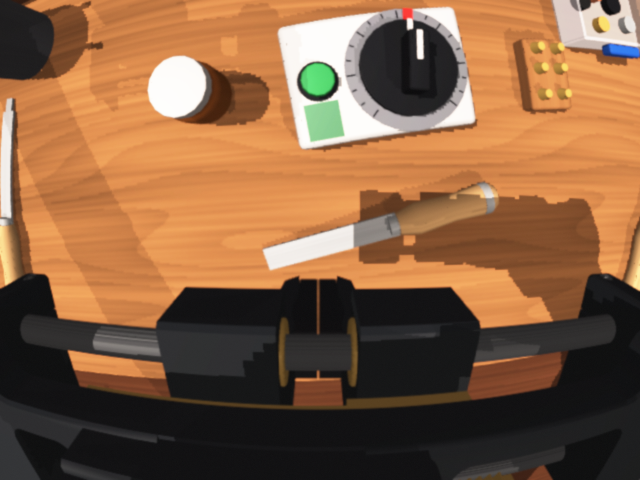

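View pics/j_scene.png

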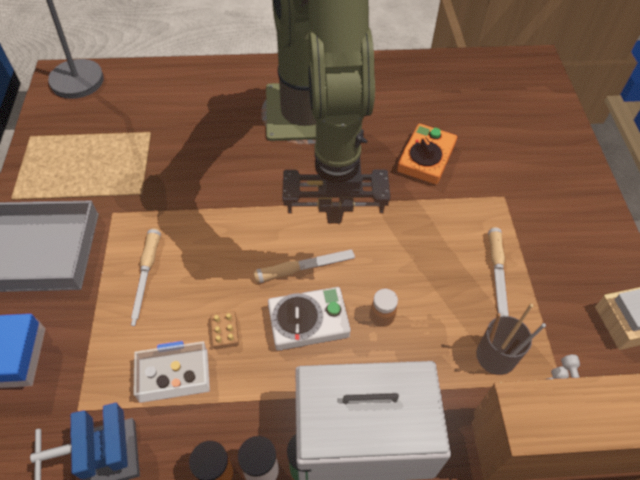

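The button is up, the pointer is on the mark, and the timer and everything else are at the same pixels as at the start. The arm is clear, so I hand in.

```bash
python3 -c "
from plant import r;print(r.finish_job())"
```

```text
the job is handed in; nothing more can be done
None
```

I turned the white timer's dial about 127° clockwise onto the red mark and then pressed and released the green start button. I handed the job in at about 17 s. The hand-in gives no verdict.

- **Dial:** I gripped the bar at 40 N and held the timer down while turning. The press read between 10.5 and 13.5 N, with at most about 4 N sideways. Before I let go, the wrist view showed the pointer within about 1° of the mark.
- **Button:** I pressed it to its stop. The force rose to about 8.5 N while the tool stopped sinking, with the fingertips about 5 mm below the button's rest height. After I let go, the pictures showed it up again.
- **Final checks:** In the last pictures the pointer is on the mark. The case, wide file, jar and the other things on the bench sit at the same pixels as before. The arm was clear of everything.
- **Disagreements:** The camera views differed by 2–5 mm on positions and about 3° on the mark's angle. I settled the final angle from the close wrist view.

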